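# Crack the unmarked wing cap on the gas manifold of a cookie bakery

### The job

Two identical brass wing caps close the outlets of the gas and air manifold; one has an ordinary thread and one a reverse thread, and nobody marked which. Loosen the cap next to the hand wheel by at least an eighth of a turn (more does no harm), finding by feel which way it comes loose, and leave it loose; keep the other cap tight.

Things in the scene. Friction and masses are not known exactly. Their poses are not given: they have to be found in the camera images.
- cap_a_grip (a point): Brass wing cap (A), alike the other, upright on the pipe manifold: knurled round skirt 42 mm across, above it an upright flat wing 12 mm thick, 65 mm long, from 86 to 126 mm above the table. Point: on the vertical turning axis, mid-wing, 112 mm above the table; z up, x along the wing, y across it; the axes turn with the cap.
- cap_a (a joint): Turn of wing cap (A), rad, positive counterclockwise from above; 0 = tight, as found. From 0 it turns one way only, with a light drag (0.08 Nm), to 2.0 rad at most, and stays where left; the other way is a dead stop. One cap loosens counterclockwise, the other clockwise (negative); nothing shows which: a try of 0.25 rad each way tells.
- cap_b_grip (a point): Brass wing cap (B), alike the other, upright on the pipe manifold: knurled round skirt 42 mm across, above it an upright flat wing 12 mm thick, 65 mm long, from 86 to 126 mm above the table. Point: on the vertical turning axis, mid-wing, 112 mm above the table; z up, x along the wing, y across it; the axes turn with the cap.
- cap_b (a joint): Turn of wing cap (B), rad, positive counterclockwise from above; 0 = tight, as found. From 0 it turns one way only, with a light drag (0.08 Nm), to 2.0 rad at most, and stays where left; the other way is a dead stop. One cap loosens counterclockwise, the other clockwise (negative); nothing shows which: a try of 0.25 rad each way tells.
- tap: Tap with a level, dark, round hand wheel, 77 mm across, top 79 mm above the table, at one end of the manifold (a square-headed plug is at the other). Fixed. Origin on the wheel axis at table height. In plan the cap next to it is 120 mm away, the other 320 mm, all in one line along the pipe. Loose fittings and a jar beside the pipe stand up to 65 mm above the table.

How it is judged:
At the end, for the whole second after the job is handed in: The cap next to the hand wheel stands at least 0.7 rad (40 degrees) loose from its tight position, at rest; the other cap is still tight, within 0.17 rad (10 degrees) (((horizontal distance between cap_a_grip and tap below 0.2 m and (value of joint cap_a above 0.7 rad or value of joint cap_a below -0.7 rad) and not (value of joint cap_b above 0.17 rad or value of joint cap_b below -0.17 rad)) or (horizontal distance between cap_b_grip and tap below 0.2 m and (value of joint cap_b above 0.7 rad or value of joint cap_b below -0.7 rad) and not (value of joint cap_a above 0.17 rad or value of joint cap_a below -0.17 rad))) and velocity of joint cap_a between -0.1 and 0.1 rad/s and velocity of joint cap_b between -0.1 and 0.1 rad/s); the robot touches nothing.
It fails at once if the cap far from the hand wheel is turned loose by more than 0.17 rad (10 degrees) ((horizontal distance between cap_a_grip and tap above 0.2 m and (value of joint cap_a above 0.17 rad or value of joint cap_a below -0.17 rad)) or (horizontal distance between cap_b_grip and tap above 0.2 m and (value of joint cap_b above 0.17 rad or value of joint cap_b below -0.17 rad))).
It also fails if it takes over 40 s, if anything falls off the work surface, if the arm or the gripper's body presses on something with over 40 N, if the wrist force passes 120 N, or if a joint passes its speed limit or range.

### The arm

A 7-joint arm with a two-finger parallel gripper is mounted at the origin on the work surface. World frame = base frame: x ahead of the robot, y to its left, z up, the work surface at z = 0. Lengths are in m, angles in rad, forces in N, time in s.
With the tool pointing down it reaches from about 0.35 to 0.9 m from the base axis. Payload 8.1 kg.
Tool frame: the origin (TCP) lies midway between the tips of the shut fingers; the grasp point (between the pads) lies 19 mm behind it (arm.hold_point_z is the z of the grasp point in the tool frame, in m); z points along the fingers, y is the line along which they close (so a half turn about z gives the same grasp; the last joint's range is limited). The gripper opens to 92 mm and grips with 3 to 60 N. Pads are 19 mm wide; open, the fingers measure 130 mm over their backs; the gripper's body (75 mm by 190 mm) begins 47 mm behind the grasp point.
Start: joints at [-1.275, 0.434, 0.025, 1.573, -0.012, 1.134, -0.075], TCP at [0.243, 0.576, 0.227] pointing down, gripper open.
Joint ranges: [-2.62, 2.62], [-0.44, 2.09], [-1.27, 1.32], [0.08, 2.57], [-1.32, 4.46], [0.12, 2], [-2.74, 2.74]. Speed limits (rad/s): [2.22, 2.22, 3.01, 3.01, 3.14, 3.14, 3.14].

### API

Orientations are given as a rotation vector (axis times angle).
In Python, from cell import arm, get_image, camera_params, job gives the robot as it stands.
- The arm moves only by the tool send_rows, never from a script. Its argument "deltas" is a list of rows, each a list of 3 entries, a list of its own where there are three numbers: the shift along the world's x, y, z in m, then the turn, a rotation vector about the world's x, y, z in rad, then the finger opening in m, from 0 to 0.0918. In form: [[[tx, ty, tz], [ax, ay, az], gripper], ...]. A call has exactly 10 rows; each row shifts and turns the commanded pose from where the row before left it; what a row does not reach is not made up. A row lasts 1/10 s, in which the tool goes at most 50 mm and 8.59 degrees, less where a joint would pass 70% of its speed; a pose out of reach is approached as far as the arm can. A call with a gripper value outside its range is refused whole. The fingers move at their own pace and stop on an object; "force" is the grip in N (left out, the last holds). Time passes only in rows, so rows that do not move let the fingers close, or fill a call up. It gives the time, the measured TCP pose, the force and the opening at its end, in the units of the state.
- arm.observe(): the state, without advancing time (a new reading comes with each control period).
- get_image(name): name is "side" or "top" or "wrist"; returns the picture (480x640x3 uint8, red, green, blue); there is no depth.
- camera_params(name): a dict with "fov_y" (degrees; the focal length in pixels is half the picture's height over the tangent of half this angle, whatever the lens; pixels are square), "cx", "cy" (the principal point, pixels), "rvec" (rotation vector, rad) and "tvec" (3), from world to camera coordinates, as OpenCV has them. Camera axes: x right, y down, z forward; pixel columns grow to the right and rows downward; lengths in m; the calibration is good to about 2 mm. A picture is of the moment at which its call begins: read the wrist's pose just before it. camera_params takes no time and is no camera call; for the wrist camera it gives the pose at the moment of the call.
- job.sign_off(): hands the job in, once; it reports no verdict.
The state is a dict: "clock": time; "joints": joint angles; "dq": joint speeds; "joint_efforts": joint torques, N m; "position": TCP position; "ee_rot": TCP orientation; "force": force on the tool from outside, world axes, zero at the start; "ft_torque": the same for the moment, N m; "width": opening from 0.0 (shut) to 1.0 (fully open).
Only numpy, scipy, OpenCV 4.12 (cv2) and the standard library are available. Lean on these libraries where they do the work, as an engineer would, in place of code of your own. Each camera call takes 0.05 s, during which the arm holds its last target. There are 200 camera calls.

## Working session

There is one attempt and no reset: what is moved stays moved. The work goes in short steps, Python scripts to look and compute and a tool call to move; the robot and the scene stay as the last step left them, time stands still between calls to the robot, and variables do not carry over. Pictures are saved under pics/ and viewed, on a budget of 10 in all, crops included, one or two more only if the job needs it, and the job is handed in when it is done.

Besides the shell and the picture viewer there is one more tool, called after ">>>" as a command line: name --argument value ..., lists and objects as JSON in quotes. send_rows: Moves the arm, as the interface text tells. Its arguments: {"type":"object","properties":{"deltas":{"type":"array","items":{"type":"array"}},"force":{"type":"number"}},"required":["deltas"]}

```bash
mkdir -p pics; python3 - <<'E'
from cell import arm,get_image,camera_params
import cv2,numpy as np
print(arm.observe(), arm.hold_point_z)
for n in("top","side"):
    print(n,camera_params(n)); cv2.imwrite(f"pics/{n}1.png",get_image(n)[:,:,::-1])
E
```

```text
{'clock': 0.0, 'joints': array([-1.27458761,  0.43523031,  0.02497686,  1.57409221, -0.0115872 ,
        1.13397676, -0.07510094]), 'dq': array([-4.70145174e-04,  4.26369847e-04, -2.66344261e-04,  5.39130720e-04,
       -2.95832764e-04, -5.83138817e-05, -1.16069908e-04]), 'joint_efforts': array([-3.29949935e-04, -6.67857528e+01,  9.84850042e-01, -3.14459968e+01,
       -6.05958374e-02,  4.31128673e-02,  1.53739629e-04]), 'position': array([0.2425638 , 0.5754653 , 0.22594235]), 'ee_rot': array([-6.22378944e-01, -3.07916634e+00,  2.44104642e-03]), 'force': array([-0.03955804,  0.00968402,  0.31046982]), 'ft_torque': array([0.05316815, 0.01827356, 0.04901891]), 'width': 0.9992037893996153} -0.0188
top {'fov_y': 42.813987025713935, 'cx': 313.89071001159357, 'cy': 241.30894530035914, 'rvec': array([ 2.1458383 , -2.09599445,  0.1843082 ]), 'tvec': array([0.01888839, 0.56430337, 1.11448777])}
side {'fov_y': 44.24280395869374, 'cx': 323.011178236909, 'cy': 234.78711613156594, 'rvec': array([ 2.01438848, -0.79499858,  0.43952245]), 'tvec': array([-0.38082542,  0.29302477,  0.69826536])}
```

View pics/top1.png

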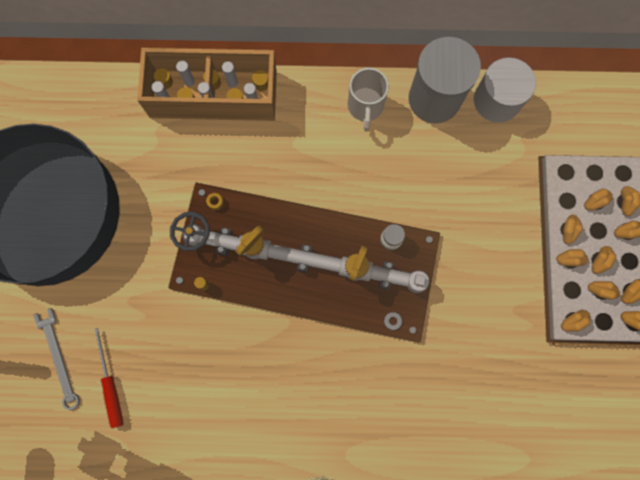

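View pics/side1.png

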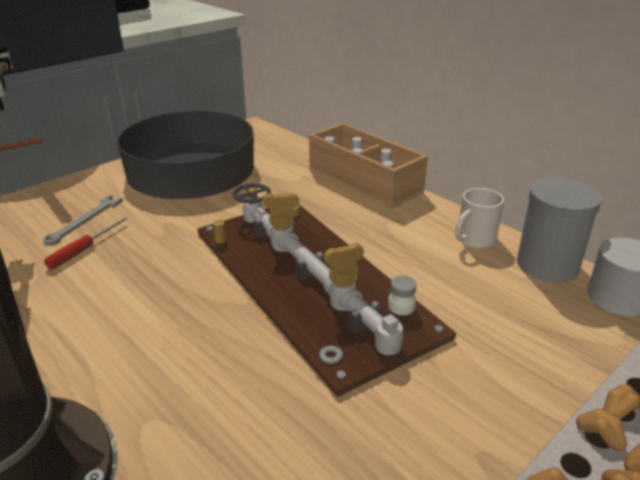

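The top view shows the wheel at (189,231), the near cap at about (252,241) and the far cap at about (359,263). The side view agrees, with the wheel and near cap at the back. Next I'll measure them with masks and look at an enlarged crop.

```bash
cat > h.py <<'E'
import cv2,numpy as np
from cell import arm,get_image,camera_params
def cam(n):
    p=camera_params(n);f=240/np.tan(np.radians(p["fov_y"]/2))
    K=np.array([[f,0,p["cx"]],[0,f,p["cy"]],[0,0,1]]);return K,cv2.Rodrigues(p["rvec"])[0],np.array(p["tvec"])
def ray(n,uv,z,c=None):
    K,R,t=c or cam(n);C=-R.T@t;d=R.T@np.linalg.inv(K)@np.array([*uv,1.]);return C+d*(z-C[2])/d[2]
def proj(n,P):
    K,R,t=cam(n);q=K@(R@np.array(P)+t);return q[:2]/q[2]
def brass(im):
    h=cv2.cvtColor(im,cv2.COLOR_RGB2HSV);return cv2.inRange(h,(12,150,80),(28,255,255))
E
python3 - <<'E'
from h import *
im=cv2.imread("pics/top1.png")[:,:,::-1].copy();m=brass(im)
for (u,v) in((252,241),(359,263)):
    s=np.zeros_like(m);s[v-24:v+24,u-22:u+22]=m[v-24:v+24,u-22:u+22]
    c=max(cv2.findContours(s,0,2)[0],key=cv2.contourArea);print(cv2.minAreaRect(c),cv2.contourArea(c))
    (x,y),_,_=cv2.minAreaRect(c);print(ray("top",(x,y),.11))
print("wheel",ray("top",(189,231),.075)); K,R,t=cam("top");print(-R.T@t)
cv2.imwrite("pics/crop1.png",cv2.resize(im[195:305,160:420],None,fx=3,fy=3,interpolation=2)[:,:,::-1])
E
```

```text
((247.0861053466797, 237.68685913085938), (12.37940502166748, 36.18301773071289), 43.45184326171875) 287.5
[0.55686885 0.15264441 0.11      ]
((356.5, 262.5), (35.0, 21.0), 90.0) 468.5
[ 0.51599649 -0.04601595  0.11      ]
wheel [0.57375176 0.26654703 0.075     ]
[0.35149163 0.01829549 1.19874808]
```

View pics/crop1.png

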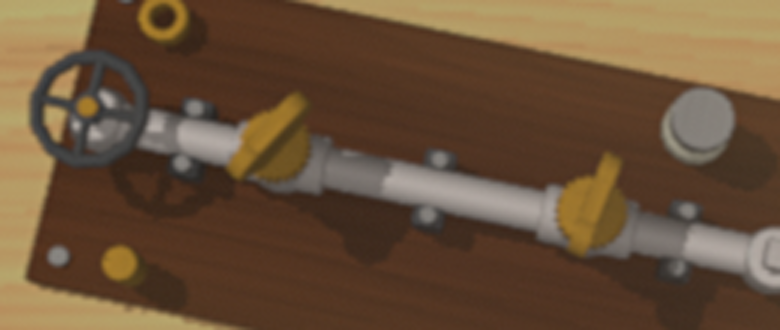

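The crop shows the near cap's wing top edge running from about (237,172) to (302,100) in crop pixels. The pipe and collar are centred just below it.

```bash
python3 - <<'E'
from h import *
for e in [((237,172),(302,100)),((585,250),(612,158))]:
    P=[ray("top",(160+a/3,195+b/3),.12) for a,b in e]
    d=P[1]-P[0];print(P,(P[0]+P[1])/2,np.linalg.norm(d),np.degrees(np.arctan2(d[1],d[0])))
w=ray("top",(160+88/3,195+108/3),.077);print(w)
E
```

```text
[array([0.52801223, 0.16470094, 0.12      ]), array([0.5726721 , 0.12770033, 0.12      ])] [0.55034216 0.14620063 0.12      ] 0.05799611305939828 -39.64168176980465
[array([ 0.48608174, -0.04309688,  0.12      ]), array([ 0.54158984, -0.05851303,  0.12      ])] [ 0.51383579 -0.05080496  0.12      ] 0.05760908869909328 -15.521460540437044
[0.57337035 0.26548023 0.077     ]
```

>>> send_rows --deltas '[[[0.0155, -0.0215, 0], [0, 0, -0.015], 0.0918], [[0.0155, -0.0215, 0], [0, 0, -0.015], 0.0918], [[0.0155, -0.0215, 0], [0, 0, -0.015], 0.0918], [[0.0155, -0.0215, 0], [0, 0, -0.015], 0.0918], [[0.0155, -0.0215, 0], [0, 0, -0.015], 0.0918], [[0.0155, -0.0215, 0], [0, 0, -0.015], 0.0918], [[0.0155, -0.0215, 0], [0, 0, -0.015], 0.0918], [[0.0155, -0.0215, 0], [0, 0, -0.015], 0.0918], [[0.0155, -0.0215, 0], [0, 0, -0.015], 0.0918], [[0.0155, -0.0215, 0], [0, 0, -0.015], 0.0918]]'

```text
clock: 1.1
position: [0.3981, 0.3598, 0.2265]
ee_rot: [-0.852, -3.023, 0.001]
force: [0.3, 1.1, -0.2]
width: 1.002
```

>>> send_rows --deltas '[[[0.0155, -0.0215, 0], [0, 0, -0.015], 0.0918], [[0.0155, -0.0215, 0], [0, 0, -0.015], 0.0918], [[0.0155, -0.0215, 0], [0, 0, -0.015], 0.0918], [[0.0155, -0.0215, 0], [0, 0, -0.015], 0.0918], [[0.0155, -0.0215, 0], [0, 0, -0.015], 0.0918], [[0.0155, -0.0215, 0], [0, 0, -0.015], 0.0918], [[0.0155, -0.0215, 0], [0, 0, -0.015], 0.0918], [[0.0155, -0.0215, 0], [0, 0, -0.015], 0.0918], [[0.0155, -0.0215, 0], [0, 0, -0.015], 0.0918], [[0.0155, -0.0215, 0], [0, 0, -0.015], 0.0918]]'

```text
clock: 2.1
position: [0.553, 0.145, 0.2264]
ee_rot: [-1.076, -2.951, 0.001]
force: [0.7, 1.2, -0.4]
width: 1.001
```

```bash
python3 - <<'E'
from h import *
s=arm.observe();print(s);c=cam("wrist");im=get_image("wrist")
np.savez("w1.npz",K=c[0],R=c[1],t=c[2]);print(-c[1].T@c[2])
cv2.imwrite("pics/wrist1.png",im[:,:,::-1])
R=cv2.Rodrigues(s["ee_rot"])[0];print(np.degrees(np.arctan2(R[1,1],R[0,1])),R[:,2])
E
```

```text
{'clock': 2.1, 'joints': array([-0.55092921,  0.35008754,  0.2712586 ,  1.72291542, -0.10425237,
        1.0832814 ,  0.62504367]), 'dq': array([ 0.38728162,  0.15547167,  0.12146626, -0.21306831, -0.08450986,
        0.07210318,  0.37220276]), 'joint_efforts': array([-2.68709399e+00, -5.93684113e+01,  3.54694739e+00, -2.93685436e+01,
        2.10484704e-01,  1.10826187e-02, -7.68985189e-01]), 'position': array([0.55300151, 0.14501328, 0.22642444]), 'ee_rot': array([-1.07616536e+00, -2.95098242e+00,  5.16944452e-04]), 'force': array([ 0.73624183,  1.22331739, -0.38596982]), 'ft_torque': array([-0.00587982, -0.00089704, -0.00804543]), 'width': 1.0008784211569195}
[0.50215689 0.18806761 0.38572318]
49.92816502168222 [-5.87541651e-04 -1.36089200e-04 -9.99999818e-01]
```

View pics/wrist1.png

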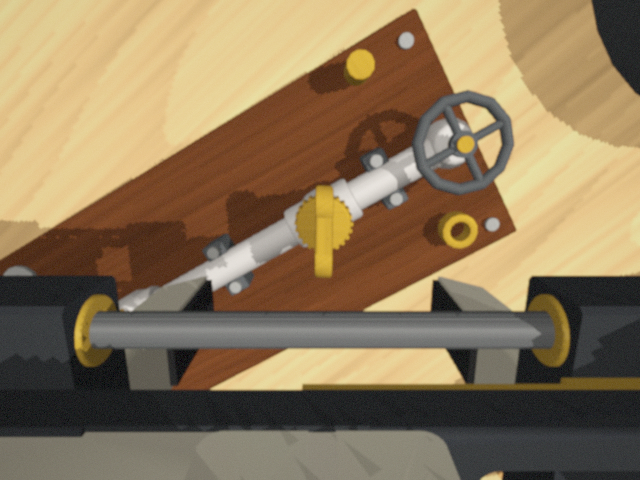

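The wrist view shows the wing vertical in the picture, centred on column 324, with its ends at rows 187 and 277. The wheel hub is at (465,145).

```bash
python3 - <<'E'
from h import *
d=np.load("w1.npz");c=(d["K"],d["R"],d["t"])
im=cv2.imread("pics/wrist1.png")[:,:,::-1].copy();m=brass(im)[175:285,285:360]
for r in range(0,110,7):
    x=np.where(m[r])[0]; print(r+175,(x.min()+285,x.max()+285) if len(x) else None,end=' ')
for uv,z in(((324,187),.126),((324,277),.126),((324,277),.1),((324,222),.083),((465,145),.077)): print(uv,z,ray("w",uv,z,c))
print(arm.observe()["position"])
E
```

```text
175 (np.int64(290), np.int64(354)) 182 (np.int64(285), np.int64(328)) 189 (np.int64(285), np.int64(331)) 196 (np.int64(287), np.int64(332)) 203 (np.int64(286), np.int64(343)) 210 (np.int64(299), np.int64(347)) 217 (np.int64(297), np.int64(350)) 224 (np.int64(297), np.int64(359)) 231 (np.int64(298), np.int64(359)) 238 (np.int64(303), np.int64(357)) 245 (np.int64(309), np.int64(355)) 252 (np.int64(287), np.int64(359)) 259 (np.int64(286), np.int64(359)) 266 (np.int64(285), np.int64(359)) 273 (np.int64(285), np.int64(359)) 280 (np.int64(285), np.int64(359)) (324, 187) 0.126 [0.52681776 0.16932909 0.126     ]
(324, 277) 0.126 [0.57391884 0.12985528 0.126     ]
(324, 277) 0.1 [0.58110268 0.12402785 0.1       ]
(324, 222) 0.083 [0.55150572 0.14895831 0.083     ]
(465, 145) 0.077 [0.57531887 0.26671659 0.077     ]
[0.55556664 0.13998071 0.22659557]
```

>>> send_rows --deltas '[[[-0.0025, 0.004, 0], [0, 0, 0], 0.0918], [[-0.002, 0.004, -0.015], [0, 0, 0], 0.0918], [[0, 0, -0.02], [0, 0, 0], 0.0918], [[0, 0, -0.02], [0, 0, 0], 0.0918], [[0, 0, -0.02], [0, 0, 0], 0.0918], [[0, 0, -0.02], [0, 0, 0], 0.0918], [[0, 0, -0.02], [0, 0, 0], 0.0918], [[0, 0, -0.012], [0, 0, 0], 0.0918], [[0, 0, -0.005], [0, 0, 0], 0.0918], [[0, 0, 0], [0, 0, 0], 0.0918]]'

```text
clock: 3.15
position: [0.5477, 0.1543, 0.0944]
ee_rot: [-1.074, -2.951, 0.001]
force: [-0.3, 0.0, 0.3]
width: 1.001
```

>>> send_rows --deltas '[[[0, 0, 0], [0, 0, 0], 0.03], [[0, 0, 0], [0, 0, 0], 0.03], [[0, 0, 0], [0, 0, 0], 0.03], [[0, 0, 0], [0, 0, 0], 0.03], [[0, 0, 0], [0, 0, 0], 0.02], [[0, 0, 0], [0, 0, 0], 0.02], [[0, 0, 0], [0, 0, 0], 0.0], [[0, 0, 0], [0, 0, 0], 0.0], [[0, 0, 0], [0, 0, 0], 0.0], [[0, 0, 0], [0, 0, 0], 0.0]]' --force 20

```text
clock: 4.15
position: [0.5481, 0.1538, 0.0947]
ee_rot: [-1.076, -2.952, 0.0]
force: [-5.4, -7.9, 3.8]
width: 0.179
```

```bash
python3 - <<'E'
from h import *
print({k:v for k,v in arm.observe().items() if k not in("dq","joint_efforts")})
E
```

```text
{'clock': 4.15, 'joints': array([-0.53411062,  0.49264461,  0.2315918 ,  1.87295788, -0.15278042,
        0.79339546,  0.65030585]), 'position': array([0.54808246, 0.15382768, 0.09469349]), 'ee_rot': array([-1.07550662e+00, -2.95152619e+00,  4.55727643e-04]), 'force': array([-5.44504942, -7.92930469,  3.75404874]), 'ft_torque': array([-2.08294174,  1.61124471, -0.12442786]), 'width': 0.17854081194135854}
```

The grasp is slightly off centre: 9.6 N sideways, and about 6 mm off along the wing. I'll ease the grip, recentre and close again.

>>> send_rows --deltas '[[[0, 0, 0], [0, 0, 0], 0.03], [[0, 0, 0], [0, 0, 0], 0.03], [[0.0015, -0.003, 0], [0, 0, 0], 0.03], [[0.0015, -0.003, 0], [0, 0, 0], 0.03], [[0, 0, 0], [0, 0, 0], 0.03], [[0, 0, 0], [0, 0, 0], 0.0], [[0, 0, 0], [0, 0, 0], 0.0], [[0, 0, 0], [0, 0, 0], 0.0], [[0, 0, 0], [0, 0, 0], 0.0], [[0, 0, 0], [0, 0, 0], 0.0]]' --force 25

```text
clock: 5.15
position: [0.5512, 0.1481, 0.0947]
ee_rot: [-1.075, -2.952, -0.0]
force: [0.5, -0.0, 0.5]
width: 0.13
```

```bash
python3 - <<'E'
from h import *
print({k:v for k,v in arm.observe().items() if k not in("dq","joint_efforts")})
E
```

```text
{'clock': 5.15, 'joints': array([-0.52251979,  0.49443983,  0.23181944,  1.86957413, -0.15347045,
        0.79468538,  0.6623017 ]), 'position': array([0.55121106, 0.14807517, 0.09473601]), 'ee_rot': array([-1.07544816e+00, -2.95177359e+00, -1.29472891e-04]), 'force': array([ 0.53259573, -0.02206225,  0.46415623]), 'ft_torque': array([0.03404366, 0.01646581, 0.04688916]), 'width': 0.13004031821537432}
```

The grasp is centred now: 11.9 mm opening and no side force. I'll try counterclockwise gently.

>>> send_rows --deltas '[[[0, 0, 0], [0, 0, 0.02], 0.0], [[0, 0, 0], [0, 0, 0.02], 0.0], [[0, 0, 0], [0, 0, 0.02], 0.0], [[0, 0, 0], [0, 0, 0.02], 0.0], [[0, 0, 0], [0, 0, 0.02], 0.0], [[0, 0, 0], [0, 0, 0.02], 0.0], [[0, 0, 0], [0, 0, 0], 0.0], [[0, 0, 0], [0, 0, 0], 0.0], [[0, 0, 0], [0, 0, 0], 0.0], [[0, 0, 0], [0, 0, 0], 0.0]]'

```text
clock: 6.15
position: [0.5512, 0.148, 0.0947]
ee_rot: [-0.897, -3.011, -0.0]
force: [-0.3, 1.4, -0.8]
width: 0.13
```

```bash
python3 - <<'E'
from h import *
print({k:v for k,v in arm.observe().items() if k not in("dq","joint_efforts")})
E
```

```text
{'clock': 6.15, 'joints': array([-0.49936794,  0.49264288,  0.19932517,  1.8676218 , -0.13177534,
        0.79402795,  0.76141626]), 'position': array([0.55115286, 0.14804468, 0.0947239 ]), 'ee_rot': array([-8.96520415e-01, -3.01086997e+00, -2.29684969e-05]), 'force': array([-0.26324885,  1.42937358, -0.75867233]), 'ft_torque': array([0.2790201 , 0.21676174, 0.13359918]), 'width': 0.12981562127985122}
```

The cap follows: the opening hasn't changed and the moment is small. It comes loose counterclockwise, so I'll continue to about 1.1 rad.

>>> send_rows --deltas '[[[0, 0, 0], [0, 0, 0.06], 0.0], [[0, 0, 0], [0, 0, 0.06], 0.0], [[0, 0, 0], [0, 0, 0.06], 0.0], [[0, 0, 0], [0, 0, 0.06], 0.0], [[0, 0, 0], [0, 0, 0.06], 0.0], [[0, 0, 0], [0, 0, 0.06], 0.0], [[0, 0, 0], [0, 0, 0.06], 0.0], [[0, 0, 0], [0, 0, 0.06], 0.0], [[0, 0, 0], [0, 0, 0], 0.0], [[0, 0, 0], [0, 0, 0], 0.0]]'

```text
clock: 7.15
position: [0.5512, 0.148, 0.0947]
ee_rot: [-0.158, -3.137, -0.0]
force: [-0.9, 1.3, -0.2]
width: 0.131
```

>>> send_rows --deltas '[[[0, 0, 0], [0, 0, 0.06], 0.0], [[0, 0, 0], [0, 0, 0.06], 0.0], [[0, 0, 0], [0, 0, 0.06], 0.0], [[0, 0, 0], [0, 0, 0.06], 0.0], [[0, 0, 0], [0, 0, 0.06], 0.0], [[0, 0, 0], [0, 0, 0.06], 0.0], [[0, 0, 0], [0, 0, 0.06], 0.0], [[0, 0, 0], [0, 0, 0.06], 0.0], [[0, 0, 0], [0, 0, 0], 0.0], [[0, 0, 0], [0, 0, 0], 0.0]]'

```text
clock: 8.15
position: [0.5512, 0.1479, 0.0947]
ee_rot: [0.591, -3.085, -0.0]
force: [-0.9, 1.2, 1.3]
width: 0.129
```

```bash
python3 - <<'E'
from h import *
print({k:v for k,v in arm.observe().items() if k not in("dq","joint_efforts")})
E
```

```text
{'clock': 8.15, 'joints': array([-0.31533324,  0.4916701 , -0.05595473,  1.85123725,  0.03676923,
        0.79980488,  1.55904085]), 'position': array([0.55116806, 0.14790012, 0.0947344 ]), 'ee_rot': array([ 5.91052162e-01, -3.08535524e+00, -2.11167645e-05]), 'force': array([-0.85301317,  1.243652  ,  1.31428524]), 'ft_torque': array([0.18627568, 0.25254689, 0.0719013 ]), 'width': 0.1294129671400941}
```

>>> send_rows --deltas '[[[0, 0, 0], [0, 0, 0], 0.06], [[0, 0, 0], [0, 0, 0], 0.06], [[0, 0, 0], [0, 0, 0], 0.06], [[0, 0, 0], [0, 0, 0], 0.06], [[0, 0, 0], [0, 0, 0], 0.06], [[0, 0, 0.01], [0, 0, 0], 0.06], [[0, 0, 0.02], [0, 0, 0], 0.06], [[0, 0, 0.03], [0, 0, 0], 0.06], [[0, 0, 0.03], [0, 0, 0], 0.06], [[0, 0, 0.03], [0, 0, 0], 0.06]]'

```text
clock: 9.15
position: [0.5511, 0.1479, 0.2167]
ee_rot: [-0.595, 3.084, 0.0]
force: [0.4, -0.2, -0.2]
width: 0.656
```

>>> send_rows --deltas '[[[-0.02, 0, 0.02], [0, 0, 0], 0.06], [[-0.02, 0, 0.02], [0, 0, 0], 0.06], [[-0.02, 0, 0], [0, 0, 0], 0.06], [[-0.02, 0, 0], [0, 0, 0], 0.06], [[-0.02, 0, 0], [0, 0, 0], 0.06], [[-0.02, 0, 0], [0, 0, 0], 0.06], [[-0.01, 0, 0], [0, 0, 0], 0.06], [[0, 0, 0], [0, 0, 0], 0.06], [[0, 0, 0], [0, 0, 0], 0.06], [[0, 0, 0], [0, 0, 0], 0.06]]'

```text
clock: 10.15
position: [0.4222, 0.148, 0.2549]
ee_rot: [-0.594, 3.084, 0.0]
force: [0.1, 0.5, -0.6]
width: 0.651
```

```bash
python3 - <<'E'
from h import *
print(arm.observe()["force"],arm.observe()["position"])
a=get_image("top")[180:320,140:440];b=get_image("wrist")
o=np.zeros((590,640,3),np.uint8);o[:280,:600]=cv2.resize(a,(600,280),interpolation=2);o[290:,:400]=cv2.resize(b,(400,300));cv2.imwrite("pics/end1.png",o[:,:,::-1])
E
```

```text
[ 0.05900849  0.52919415 -0.59372065] [0.42215724 0.14795069 0.25488954]
```

View pics/end1.png

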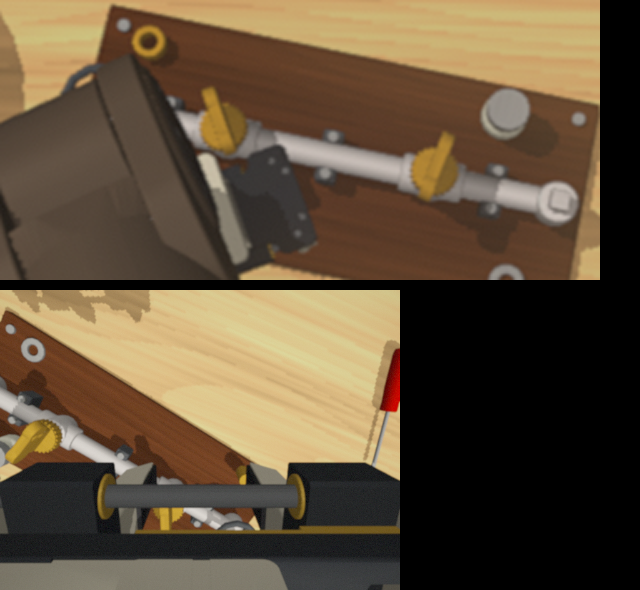

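The top view shows the near cap's wing, ends at about (208,90) and (238,150), turned roughly 60° counterclockwise from where it was. The far cap is at its original angle. The gripper is clear of everything and the forces are near zero.

```bash
python3 -c "
from cell import job;print(job.sign_off())"
```

```text
the job is handed in; nothing more can be done
None
```

The cap next to the hand wheel is loose. I turned it about 1.08 rad (62°) counterclockwise by the tool's rotation, and then handed the job in.

- **Finding the direction:** a gentle 0.12 rad try counterclockwise met only a light drag and the cap followed. I didn't need to try clockwise.
- **Grasp:** the first one was about 6 mm off centre with roughly 10 N of side force. I opened, recentred and closed again before turning anything.
- **Last checks:** the final top view shows the near wing turned about 60° counterclockwise and the far cap by eye at its original angle. I never touched the far cap. The gripper was open and clear of everything, with tool force under 1 N at about 10 s on the clock.
- **Disagreement:** the measured moment about the vertical was small and had the opposite sign to what a drag should give. I relied on the unchanged 11.9 mm grip opening and the final picture instead.

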